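Slide a ceramic tile along the rail into the corner pocket of a painting board

ROBOT

A 7-joint arm with a two-finger parallel gripper is mounted at the origin on the work surface. World frame = base frame: x ahead of the robot, y to its left, z up, the work surface at z = 0. Lengths are in m, angles in rad, forces in N, time in s.
With the tool pointing down it reaches from about 0.425 to 0.875 m from the base axis. Payload 4.7 kg.
Tool frame: the origin (TCP) lies midway between the tips of the shut fingers; the grasp point (between the pads) lies 19 mm behind it; z points along the fingers, y is the direction in which the jaws open and shut (so a half turn about z gives the same grasp; the last joint's range is limited). The gripper opens to 87 mm and grips with 3 to 60 N. Pads are 19 mm wide; open, the fingers measure 117 mm over their backs; the gripper's body (75 mm by 190 mm) begins 51 mm behind the grasp point.
Start: joints at [1.344, 0.321, -0.07, 1.45, 0.023, 1.371, -0.057], TCP at [0.155, -0.631, 0.223] pointing down, gripper open.
Joint ranges: [-2.86, 2.86], [-0.3, 2.09], [-1.38, 1.24], [0.06, 2.45], [-1.56, 4.7], [0.09, 2.05], [-2.69, 2.69]. Speed limits (rad/s): [2.57, 2.57, 3.14, 3.14, 3.14, 3.14, 3.14].

INTERFACE

Orientations are given as a rotation vector (axis times angle).
In Python, from bench import get_state, eyes, job gives the robot as it stands. The module is installed in compiled form; this text tells all that it offers.
- The arm moves only by the shell command python3 -m jog 'ROWS' [FORCE]. ROWS is JSON, a list that holds one entry, the list of rows, each a list of 5 numbers: the opening, from 0 (shut) to 1 (fully open), then the shift along the tool's x, y, z in units of 40 mm (1.0 is 40 mm), then the turn about the tool's z in units of 5 degrees (1.0 is 5 degrees). In form: [[[jaw, dx, dy, dz, turn], ...]]. A call has 1 to 10 rows; each row shifts and turns the commanded pose from where the row before left it, along the tool's axes as they then stand; what a row does not reach is not made up. A row lasts 1/8 s, in which the tool goes at most 62.5 mm and 10.7 degrees, less where a joint would pass 70% of its speed; a pose out of reach is approached as far as the arm can. A call is refused whole if a number of a shift passes 1 or a number of a turn 1, either way. A call with a gripper value outside its range is refused whole. The fingers move at their own pace and stop on an object; FORCE is the grip in N (left out, the last holds). Time passes only in rows, so rows that do not move let the fingers close. It gives the time, the measured TCP pose, the force and the opening at its end, in the units of the state.
- get_state(): the state, without advancing time (a new reading comes with each control period).
- eyes.get_image(name): name is "side" or "top" or "wrist"; returns (picture, depth): 480x640x3 uint8, red, green, blue; 480x640 float32, m along the optical axis (not along the pixel's ray), 0 where there is no reading.
- eyes.camera_params(name): a dict with "camera_matrix" (3x3 intrinsics, pixels), "k1" (the pictures are not rectified: a ray, as slopes to the right and down, at radius r is drawn at 1 + k1 r^2 times it, then the intrinsics apply), "pose" (4x4, takes a point from camera to world coordinates); the wrist camera has in their place "mount" (4x4, takes a point from camera to tool coordinates, whose origin is the TCP and whose axes are the flange's). Camera axes: x right, y down, z forward; pixel columns grow to the right and rows downward; lengths in m; the calibration is good to about 2 mm. A picture is of the moment at which its call begins: read the wrist's pose just before it. camera_params takes no time and is no camera call.
- job.close_job(): hands the job in, once; it reports no verdict.
The state is a dict: "time": time; "joint_positions": joint angles; "qd": joint speeds; "joint_torque": joint torques, N m; "position": TCP position; "tool_rot": TCP orientation; "ft_force": force on the tool from outside, world axes, zero at the start; "torque": the same for the moment, N m; "grip_width": opening from 0.0 (shut) to 1.0 (fully open).
Only numpy, scipy, OpenCV 4.12 (cv2) and the standard library are available. Lean on these libraries where they do the work, as an engineer would, in place of code of your own. Each camera call takes 0.05 s, during which the arm holds its last target. There are 200 camera calls.

TASK

Push the blue-edged ceramic tile flush against the aluminium rail of the painting board, then slide it along, keeping it against the rail all the way, into the corner pocket until it sits snug against both the rail and the black end stop. Only push it with the fingers: do not pick it up, lift it or tip it. Leave everything else on the table where it stands.

Things in the scene. Friction and masses are not known exactly. Their poses are not given: they have to be found in the camera images.
- tile: The loose ceramic tile to slide, about 70 g: blue edges, white top; 40 mm along its x, 60 mm along its y, 12 mm thick. Origin at the centre of its underside, z up. It starts flat on the painting board, away from the rail, askew by up to about 0.5 rad, near the end away from the pocket.
- board: The painting board, fixed to the table: light wood, 200 mm along its x, 340 mm along its y, 12 mm thick; origin at the centre of its underside (on the table top), z up; turned by up to about 0.3 rad. Its +x side is the far side, its -y end is the robot's right. Three low walls stand on the wood, each 14 mm high (tops 26 mm above the table), listed below.
- rail (a point): Middle of the inner face of the aluminium rail, at its foot: board x = +75, y = 0, z = +12 mm. The rail runs along the board's whole far (+x) side and is 18 mm thick; its face looks to board -x.
- end_stop (a point): Corner where the black end stop meets the rail, at its foot: board x = +75, y = -140, z = +12 mm. The stop crosses the board's -y end from x = -9 mm to the rail; its face looks to board +y.
- keeper (a point): Middle of the inner face of the orange keeper, at its foot: board x = +29, y = -123.5, z = +12 mm. A block 16 mm thick (out to x = +13 mm), parallel to the rail, 33 mm long, from the end stop to y = -107 mm. Rail, stop and keeper enclose the corner pocket (yellow floor), 46 mm wide for the 40 mm tile, open towards +y; the tile at home sticks out by 27 mm.
- pocket (a point): The place of the tile's origin when it is fully home, on the board's top face at board x = +55, y = -110, z = +12 mm; axes as the board's. The tile is home with its 60 mm sides along the rail.
- paint_jar: Bystander: small clear paint jar with a red lid, 38 mm across, 45 mm high, standing on the painting board near the robot, in front of the end stop and the keeper. Origin under its centre.
- marker_purple: Bystander: white marker pen with a purple cap, 125 mm long, 15 mm thick, lying along its x on the table to the robot's right of the board. Origin under its middle.
- marker_green: Bystander: the same pen with a green cap.
- planter: Bystander: white square ceramic planter, 85 mm wide and high, to the robot's left of the board. Origin under its centre.
- saucer: Bystander: green glazed round saucer with a hole, 110 mm across, 12 mm high, beyond the board. Origin under its centre.
- spare_tile: Bystander: spare terracotta tile, 60 x 40 x 12 mm, on the table to the robot's left of the board. Origin under its centre.
- pen_cup: Bystander: blue open cup, 76 mm across, 90 mm high, to the robot's right. Origin under its centre.
Things that resemble listed ones, but are neither listed nor needed, are in the scene too. There is more than one size of the tile; the job needs the largest.

How it is judged:
On the way:
1. the tile lies flush against the rail, still at least 80 mm short of its pocket place (y of tile in the frame of pocket above 0.08 m and x of tile in the frame of pocket above -0.003 m and angle between the y axis of tile and the y axis of board, either way round below 0.08 rad), for 0.2 s.
At the end, for the whole second after the job is handed in: The tile lies flat and still in the corner pocket, within 3 mm of touching the rail and within 3 mm of touching the end stop, its long sides parallel to the rail within 0.07 rad (x of tile in the frame of pocket between -0.003 and 0.003 m and y of tile in the frame of pocket between -0.003 and 0.003 m and z of tile in the frame of pocket between -0.003 and 0.003 m and angle between the y axis of tile and the y axis of board, either way round below 0.07 rad and linear speed of tile below 0.01 m/s).
It fails at once if the tile is lifted off, tipped or pushed off the painting board (z of tile in the frame of pocket above 0.008 m or z of tile in the frame of pocket below -0.006 m or angle between tile's own z axis and vertical above 0.25 rad).
It fails at once if the tile comes within 70 mm of its pocket place, measured along the rail, while more than 6 mm off the rail (y of tile in the frame of pocket below 0.07 m and x of tile in the frame of pocket below -0.006 m).
It fails at once if a bystander (jar, marker, planter, saucer, spare tile or cup) is shifted by more than 20 mm (distance of any of paint_jar, marker_purple, marker_green, planter, saucer, spare_tile, pen_cup from where it was at the start of the episode above 0.02 m).
It also fails if it takes over 51 s, if anything falls off the work surface, if the arm or the gripper's body presses on something with over 40 N, if the wrist force passes 120 N, or if a joint passes its speed limit or range.

## Working session

There is one attempt and no reset: what is moved stays moved. The work goes in short steps, Python scripts to look and compute and a shell command to move; the robot and the scene stay as the last step left them, time stands still between calls to the robot, and variables do not carry over. Pictures are saved under pics/ and viewed, about 8 in all and at most 12, crops included, and the job is handed in when it is done.

```bash
mkdir -p pics
cat > h.py <<'E'
import numpy as np, cv2
from bench import get_state, eyes, job
from scipy.spatial.transform import Rotation as R
def snap(n):
    s=get_state(); im,d=eyes.get_image(n); p=eyes.camera_params(n)
    if 'pose' in p: T=np.array(p['pose'])
    else:
        W=np.eye(4); W[:3,:3]=R.from_rotvec(s['tool_rot']).as_matrix(); W[:3,3]=s['position']; T=W@np.array(p['mount'])
    np.savez(f'{n}.npz',im=im,d=d,K=p['camera_matrix'],k1=p['k1'],T=T)
    return im,d
def ray(n,u,v):
    z=np.load(f'{n}.npz'); K=z['K']; k1=float(z['k1'])
    q=np.array([(u-K[0,2])/K[0,0],(v-K[1,2])/K[1,1]]); x=q.copy()
    for _ in range(20): x=q/(1+k1*(x@x))
    T=z['T']; return T[:3,3],T[:3,:3]@np.array([x[0],x[1],1]),z['d']
def atz(n,u,v,h):
    o,r,_=ray(n,u,v); return o+r*(h-o[2])/r[2]
def dep(n,u,v):
    o,r,d=ray(n,u,v); return o+r*d[int(round(v)),int(round(u))]
def save(name,im): cv2.imwrite(f'pics/{name}.png',im[:,:,::-1])
E
python3 - <<'E'
from h import *
im,d=snap('top'); save('top0',im)
im,d=snap('side'); save('side0',im)
s=get_state(); print(s['time'],s['position'],R.from_rotvec(s['tool_rot']).as_matrix().round(3).tolist())
E
```

```text
0.1 [ 0.15482354 -0.63076984  0.22156957] [[0.971, 0.238, -0.001], [0.238, -0.971, 0.002], [-0.0, -0.002, -1.0]]
```

View pics/top0.png

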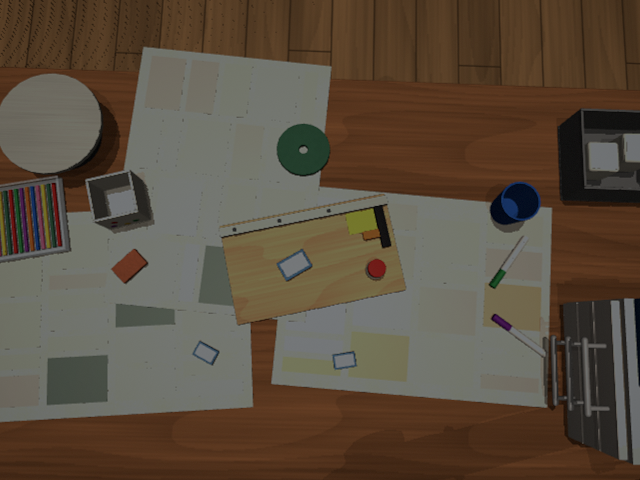

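The top view shows the board around (313,262), with the rail along its upper edge, the pocket at (360,222), the keeper at (371,234), the stop at (383,228) and the jar at (376,268). Three things could be taken for the tile: (294,265) on the board, (205,352) and (344,360) on the paper. I choose (294,265) because it is the largest and lies on the board. Next is a close crop to check it.

Run:
```python
from h import *
z=np.load('top.npz'); im=z['im']
c=im[185:335,210:410]; c=cv2.resize(c,(800,600),interpolation=cv2.INTER_CUBIC); c=np.clip(c*1.5,0,255).astype(np.uint8); save('crop0',c)
for n,u,v in [('tile',294,265),('wood',260,290),('rail',290,220),('table',440,280),('lid',376,267)]: print(n,dep('top',u,v).round(4))
print(z['T'].round(3).tolist())
```

```text
tile [0.5454 0.044  0.0259]
wood [0.4953 0.1093 0.0142]
rail [0.6346 0.0552 0.0263]
table [ 5.265e-01 -2.495e-01 -3.000e-04]
lid [ 0.5433 -0.1135  0.055 ]
[[0.027, -0.989, 0.148, 0.44], [-0.999, -0.031, -0.021, 0.005], [0.026, -0.147, -0.989, 1.064], [0.0, 0.0, 0.0, 1.0]]
```

View pics/crop0.png

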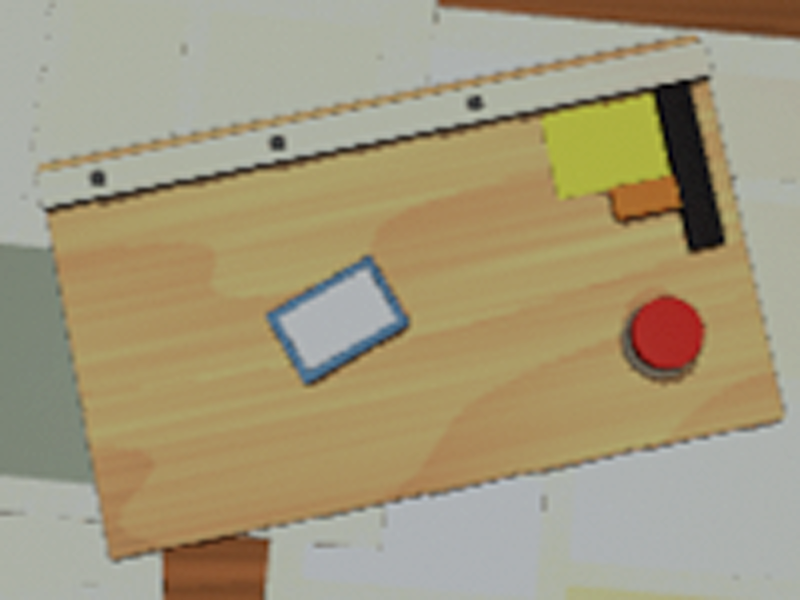

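View pics/side0.png

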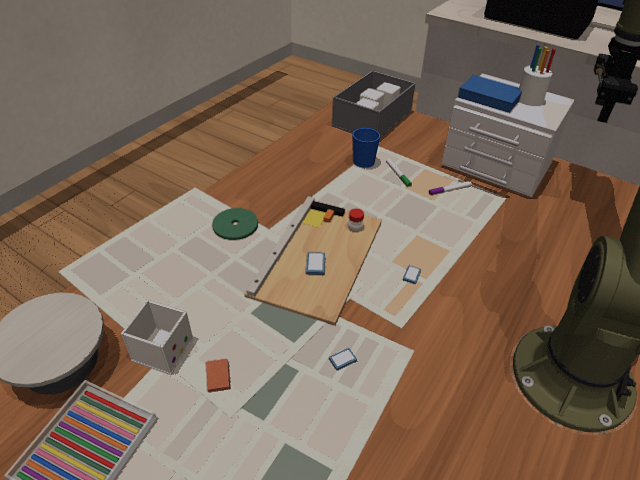

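The crop confirms it. The tile is blue-edged with a white top, its corners at about (371,257), (409,323), (308,384) and (268,315) in crop pixels. The side view agrees: one tile at (316,263) on the board and two smaller ones off it, at (343,358) and (412,274).

```bash
cat >> h.py <<'E'
def fit(P,Q): # rigid 2D: Q = R P + t
    P=np.array(P,float);Q=np.array(Q,float);p=P-P.mean(0);q=Q-Q.mean(0)
    a=np.arctan2((p[:,0]*q[:,1]-p[:,1]*q[:,0]).sum(),(p*q).sum())
    M=np.array([[np.cos(a),-np.sin(a)],[np.sin(a),np.cos(a)]]); t=Q.mean(0)-M@P.mean(0)
    return a,t,np.linalg.norm(P@M.T+t-Q,axis=1)
E
python3 - <<'E'
from h import *
c=lambda U,V:((U+.5)/4-.5+210,(V+.5)/4-.5+185)
pts=[((-.1,.17),(113,559),.012),((-.1,-.17),(783,414),.012),((.1,.17),(38,167),.012),((.1,-.17),(698,38),.012),((.075,.17),(47,212),.012),((-.009,-.14),(689,250),.026)]
P=[p[0] for p in pts];Q=[atz('top',*c(*p[1]),p[2])[:2] for p in pts]
a,t,r=fit(P,Q);print('board',a,t,(r*1000).round(1))
T=[atz('top',*c(*q),.024)[:2] for q in [(371,257),(409,323),(308,384),(268,315)]]
at,tt,rt=fit([(.02,-.03),(-.02,-.03),(-.02,.03),(.02,.03)],T);print('tile',at,tt,(rt*1000).round(1))
M=np.array([[np.cos(a),-np.sin(a)],[np.sin(a),np.cos(a)]])
print('tile in board',M.T@(tt-t),at-a)
np.savez('board.npz',a=a,t=t)
l=np.array(dep('top',376,267)); print('jar board',M.T@(l[:2]-t))
E
```

```text
board 0.23360485313753274 [0.56290634 0.00900443] [2.2 3.2 1.4 2.7 1.  1.4]
tile 0.5601837977317615 [0.54652121 0.04334702] [1.5 1.8 1.2 1.2]
tile in board [-0.00799025  0.03720271] 0.32657894459422876
jar board [-0.04747645 -0.11463882]
```

```bash
cat >> h.py <<'E'
def board():
    b=np.load('board.npz'); a=float(b['a']); return a,b['t'],np.array([[np.cos(a),-np.sin(a)],[np.sin(a),np.cos(a)]])
def tcp():
    s=get_state(); a,t,M=board(); W=R.from_rotvec(s['tool_rot']).as_matrix(); p=np.array(s['position'])
    yaw=np.arctan2(W[1,0],W[0,0])
    print('t',round(s['time'],2),'board xy mm',((M.T@(p[:2]-t))*1000).round(1),'z',round(p[2]*1000,1),'yaw-board',round(yaw-a,4),'tilt',W[:,2].round(3),'F',np.round(s['ft_force'],1),'w',round(s['grip_width'],3))
    return p,W
def to(bx,by,z): # tool-axis shift in row units to a board point (mm)
    p,W=tcp(); a,t,M=board(); q=t+M@np.array([bx,by])/1000
    print('units',(W.T@(np.array([q[0],q[1],z/1000])-p)/.04).round(2))
E
python3 - <<'E'
from h import *
z=np.load('top.npz'); K=z['K'];d=z['d']
v,u=np.mgrid[0:480:3,0:640:3]; uv=np.stack([u.ravel(),v.ravel()],1).astype(float)
n=cv2.undistortPoints(uv[:,None],K,np.array([float(z['k1']),0,0,0]))[:,0]
dd=d[v.ravel(),u.ravel()]; X=np.c_[n*dd[:,None],dd]@z['T'][:3,:3].T+z['T'][:3,3]
for x in np.arange(.1,.75,.1):
  print(round(x,2),[ (lambda m: round(X[m,2].max(),2) if m.any() else None)((abs(X[:,0]-x)<.05)&(abs(X[:,1]-y)<.05)&(dd>0)) for y in np.arange(-.7,.2,.1)])
to(-65,40,80)
p,W=tcp(); print((W.T@(np.array([.48,-.36,.223])-p)/.04).round(2))
E
```

```text
0.1 [None, None, None, None, np.float64(-0.0), np.float64(0.0), np.float64(0.0), np.float64(0.0), np.float64(0.0)]
0.2 [None, np.float64(0.0), np.float64(0.2), np.float64(0.0), np.float64(0.0), np.float64(0.01), np.float64(0.0), np.float64(0.01), np.float64(0.0)]
0.3 [None, None, np.float64(0.2), np.float64(0.17), np.float64(0.01), np.float64(0.01), np.float64(0.01), np.float64(0.01), np.float64(0.01)]
0.4 [None, None, np.float64(0.21), np.float64(0.17), np.float64(0.01), np.float64(0.01), np.float64(0.01), np.float64(0.02), np.float64(0.02)]
0.5 [np.float64(0.0), np.float64(0.0), np.float64(0.22), np.float64(0.02), np.float64(0.01), np.float64(0.02), np.float64(0.06), np.float64(0.03), np.float64(0.03)]
0.6 [np.float64(0.0), np.float64(0.01), np.float64(0.0), np.float64(0.09), np.float64(0.01), np.float64(0.01), np.float64(0.06), np.float64(0.03), np.float64(0.03)]
0.7 [np.float64(0.02), np.float64(0.1), np.float64(0.1), np.float64(0.09), np.float64(0.09), np.float64(0.01), np.float64(0.03), np.float64(0.03), np.float64(0.02)]
t 0.1 board xy mm [-545.1 -527.9] z 221.6 yaw-board 0.0072 tilt [-0.001  0.002 -1.   ] F [ 0.  -0.3 -0.6] w 0.998
units [ 12.1  -14.11   3.56]
t 0.1 board xy mm [-545.1 -527.9] z 221.6 yaw-board 0.0072 tilt [-0.001  0.002 -1.   ] F [ 0.  -0.3 -0.6] w 0.998
[ 9.51 -4.64 -0.03]
```

Run:
```python
from h import *
for n,u,v in [('pen',538,52),('pen2',551,55),('cup',535,85),('cuptop',537,70),('book',490,90),('book',465,92),('top',565,100),('dl',455,95),('front',500,140),('grip',610,70),('back',440,40)]:
  print(n,dep('side',u,v).round(3))
```

```text
pen [ 0.34  -0.615  0.333]
pen2 [ 0.311 -0.637  0.326]
cup [ 0.321 -0.597  0.257]
cuptop [ 0.334 -0.637  0.28 ]
book [ 0.417 -0.549  0.232]
book [ 0.471 -0.516  0.224]
top [ 0.25  -0.687  0.202]
dl [ 0.694 -1.154 -0.103]
front [ 0.34  -0.453  0.159]
grip [ 0.167 -0.588  0.344]
back [ 0.792 -1.147  0.098]
```

```bash
python3 -m jog '[[[0.35,0,-0.6,-0.9,0],[0.35,0,-1,-0.9,0],[0.35,0,-1,-0.9,0],[0.35,0.8,-0.8,0,0],[0.35,1,-0.6,0,0],[0.35,1,-0.6,0,0],[0.35,1,-0.6,0,0],[0.35,1,-0.6,0,0],[0.35,1,-0.6,0,0],[0.35,0.8,-0.6,0,0]]]'; python3 -c "
from h import *
to(-65,40,80)"
```

```text
time: 1.35
position: [0.3457, -0.2947, 0.3302]
tool_rot: [-3.118, -0.379, 0.0]
ft_force: [0.4, -0.6, 0.4]
grip_width: 0.348
t 1.35 board xy mm [-281.6 -245.2] z 330.2 yaw-board 0.0083 tilt [-0.  0. -1.] F [ 0.4 -0.6  0.4] w 0.348
units [ 5.48 -7.08  6.26]
```

```bash
python3 -m jog '[[[0.35,0.7,-0.9,0.3,0],[0.35,0.7,-0.9,0.6,0],[0.35,0.7,-0.9,0.7,0],[0.35,0.7,-0.9,0.7,0],[0.35,0.7,-0.9,0.7,0],[0.35,0.7,-0.9,0.7,0],[0.35,0.7,-0.9,0.7,0],[0.35,0.4,-0.5,0.5,-0.1],[0.35,0.2,-0.3,0.3,0],[0.35,0,0,0,0]]]'; python3 -c "
from h import *
im,d=snap('wrist'); save('w1',im); to(-60,40,18)
print(eyes.camera_params('wrist')['mount'])"
```

```text
time: 2.6
position: [0.4894, 0.0332, 0.1214]
tool_rot: [-3.115, -0.395, 0.004]
ft_force: [-0.0, -0.8, 0.7]
grip_width: 0.35
t 2.65 board xy mm [-65.7  39.3] z 122.1 yaw-board 0.0171 tilt [-0.001  0.    -1.   ] F [0.6 1.  0.4] w 0.349
units [ 0.15 -0.01  2.6 ]
[[ 6.50410275e-05 -9.60304917e-01 -2.78952436e-01  7.73976584e-02]
 [ 9.99999897e-01 -6.26002135e-05  4.48665427e-04  4.19688422e-04]
 [-4.48318098e-04 -2.78952436e-01  9.60304815e-01 -1.61155560e-01]
 [ 0.00000000e+00  0.00000000e+00  0.00000000e+00  1.00000000e+00]]
```

View pics/w1.png

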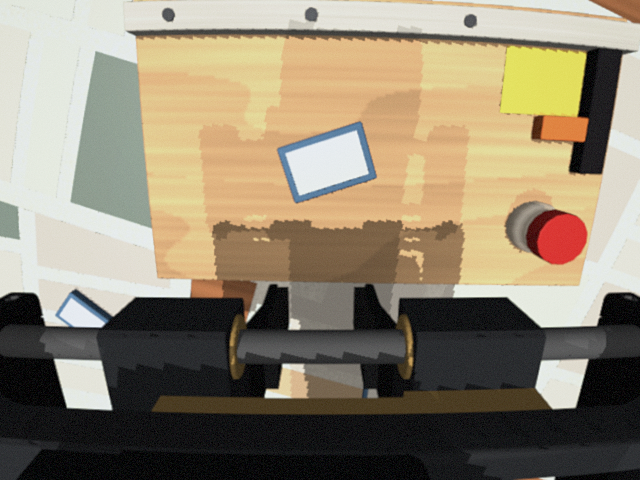

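Run:
```python
from h import *
pts=[((-.1,.17),(157,279),.012),((-.1,-.17),(583,286),.012),((.075,.17),(136,38),.012),((.075,-.14),(586,51),.012),((-.009,-.14),(570,171),.026),((.029,-.107),(533,116),.026)]
P=[p[0] for p in pts];Q=[atz('wrist',*p[1],p[2])[:2] for p in pts]
a,t,r=fit(P,Q);print('board',a,t,(r*1000).round(1))
T=[atz('wrist',*q,.024)[:2] for q in [(360,122),(376,176),(298,202),(278,149)]]
at,tt,rt=fit([(.02,-.03),(-.02,-.03),(-.02,.03),(.02,.03)],T);print('tile',at,tt,(rt*1000).round(1))
M=np.array([[np.cos(a),-np.sin(a)],[np.sin(a),np.cos(a)]])
print('tile in board',M.T@(tt-t),at-a)
np.savez('board.npz',a=a,t=t); to(-60,38,17)
```

```text
board 0.23675448442160896 [0.56421004 0.01051574] [3.2 3.4 4.1 2.1 6.2 6.2]
tile 0.574268719523468 [0.54903515 0.04332003] [2.1 1.9 2.2 1.4]
tile in board [-0.00705737  0.03544845] 0.3375142351018591
t 2.65 board xy mm [-67.2  38.4] z 122.1 yaw-board 0.0139 tilt [-0.001  0.    -1.   ] F [0.6 1.  0.4] w 0.349
units [0.18 0.01 2.63]
```

```bash
python3 -m jog '[[[0.35,0,0,0.7,0.15],[0.35,0.1,0,0.7,0],[0.35,0,0,0.6,0],[0.35,0,0,0.4,0],[0.35,0,0,0.2,0],[0.35,0,0,0,0],[0.35,0.2,0,0,0],[0.35,0.2,0,0,0],[0.35,0.2,0,0,0]]]'; python3 -c "
from h import *
to(22,36,17)"
```

```text
time: 3.78
position: [0.5184, 0.0388, 0.0189]
tool_rot: [3.12, 0.371, 0.001]
ft_force: [-0.8, 1.0, 0.9]
grip_width: 0.348
t 3.77 board xy mm [-37.9  38.2] z 18.9 yaw-board -0.0003 tilt [ 0.  0. -1.] F [-0.8  1.   0.9] w 0.348
units [1.5  0.05 0.05]
```

```bash
python3 -m jog '[[[0.35,0.15,0,0.05,0],[0.35,0.15,0,0,0],[0.35,0.15,0,0,0],[0.35,0.15,0,0,0],[0.35,0.15,0,0,0],[0.35,0.15,0,0,0],[0.35,0.15,0,0,0],[0.35,0.15,0,0,0],[0.35,0.1,0,0,0],[0.35,0,0,0,0]]]'; python3 -c "
from h import *
im,d=snap('wrist'); save('w2',im); to(25,36,17)"
```

```text
time: 5.03
position: [0.5686, 0.0509, 0.0166]
tool_rot: [-3.119, -0.371, -0.001]
ft_force: [-0.4, 0.0, 0.0]
grip_width: 0.353
t 5.08 board xy mm [13.5 38.2] z 16.6 yaw-board -0.0001 tilt [ 0.  0. -1.] F [-0.2  0.2  0.6] w 0.347
units [ 0.29  0.05 -0.01]
```

View pics/w2.png

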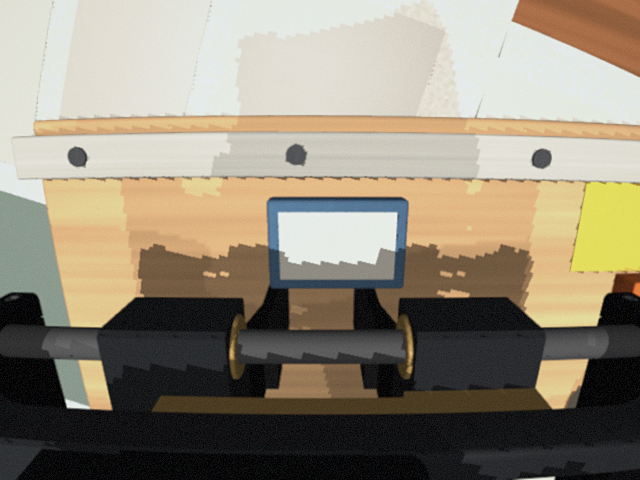

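The tile, with corners at (268,198) to (408,288), has turned square to the rail. The rail foot is at row 180, about 10 mm ahead of it.

```bash
python3 -m jog '[[[0.35,0.1,0,0,0],[0.35,0.1,0,0,0],[0.35,0.05,0,0,0],[0.35,0.05,0,0,0],[0.35,0,0,0,0]]]'; python3 -c "
from h import *
im,d=snap('wrist'); save('w3',im); tcp()"
```

```text
time: 5.7
position: [0.5782, 0.0531, 0.0163]
tool_rot: [3.119, 0.37, -0.006]
ft_force: [-4.7, -0.7, 3.9]
grip_width: 0.352
t 5.75 board xy mm [23.6 38.1] z 16.3 yaw-board -0.0004 tilt [-0.004 -0.001 -1.   ] F [-5.6 -0.9  5. ] w 0.346
```

```bash
python3 -m jog '[[[0.35,0.05,0,0,0],[0.35,0.05,0,0,0],[0.35,0,0,0,0],[0.35,0,0,0,0]]]'; python3 -c "
from h import *
im,d=snap('wrist'); save('w3',im[120:360,160:480].repeat(2,0).repeat(2,1)); tcp()"
```

```text
time: 6.25
position: [0.5785, 0.0532, 0.0161]
tool_rot: [3.117, 0.37, -0.018]
ft_force: [-14.1, -2.6, 12.6]
grip_width: 0.351
t 6.3 board xy mm [23.9 38.1] z 16.1 yaw-board -0.0007 tilt [-0.011 -0.004 -1.   ] F [-14.5  -2.7  13.6] w 0.353
```

View pics/w3.png

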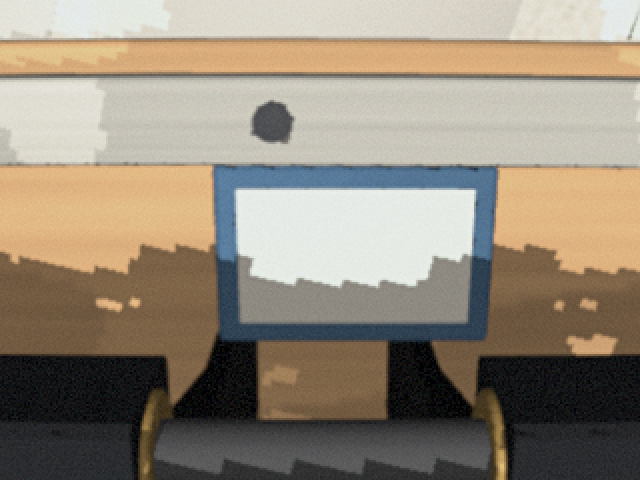

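The tile is flush: its top edge coincides with the rail's lower edge across the crop, from (216,167) to (496,167), and the push force is about 14 N. It sits about 7 mm to the -y side of the tool, so tile y is about +31. Next I back off, rise, shut the fingers, turn 90° and come down behind its +y end.

```bash
python3 -m jog '[[[0.35,-0.15,0,0,0],[0.35,-0.4,0,0,0],[0.35,-0.3,0,-0.5,0],[0.35,0,0,-1,0],[0.1,0,0,-0.3,0],[0,0,0,0,0]]]'; python3 -c "
from h import *
print(np.round(get_state()['joint_positions'],2)); tcp()"
```

```text
time: 7.05
position: [0.5516, 0.0464, 0.0892]
tool_rot: [3.119, 0.37, 0.004]
ft_force: [-0.5, -0.9, -0.7]
grip_width: 0.207
[ 0.6   0.33 -0.85  1.83  0.28  1.1  -1.68]
t 7.05 board xy mm [-3.8 37.8] z 89.2 yaw-board -0.0005 tilt [ 0.003 -0.    -1.   ] F [-0.5 -0.9 -0.7] w 0.207
```

```bash
python3 -m jog '[[[0,0,-0.3,0,1],[0,0,-0.3,0,1],[0,0,-0.3,0,1],[0,0,0,0,1],[0,0,0,0,1],[0,0,0,0,1],[0,0,0,0,1],[0,0,0,0,1],[0,0,0,0,1],[0,0,0,0,1]]]' >/dev/null; python3 -m jog '[[[0,0,0,0,1],[0,0,0,0,1],[0,0,0,0,1],[0,0,0,0,1],[0,0,0,0,1],[0,0,0,0,1],[0,0,0,0,1],[0,0,0,0,1],[0,0,0,0,0]]]'; python3 -c "
from h import *
print(np.round(get_state()['joint_positions'],2)); to(54,86,60)"
```

```text
time: 9.43
position: [0.5405, 0.08, 0.0776]
tool_rot: [2.577, -1.758, -0.019]
ft_force: [-0.3, 0.1, 0.2]
grip_width: 0.009
[-1.04  0.37  1.    1.89 -0.34  1.1  -2.68]
t 9.43 board xy mm [-6.8 73.1] z 77.6 yaw-board -1.4336 tilt [-0.022 -0.011 -1.   ] F [-0.3  0.1  0.2] w 0.009
units [-0.11 -1.56  0.4 ]
```

The turn ran joint 7 to its limit at -2.68, about 8° short. I'll go round the other way, since a half turn gives the same pushing face.

```bash
for i in 1 2; do python3 -m jog '[[[0,0,0,0,-1],[0,0,0,0,-1],[0,0,0,0,-1],[0,0,0,0,-1],[0,0,0,0,-1],[0,0,0,0,-1],[0,0,0,0,-1],[0,0,0,0,-1],[0,0,0,0,-1],[0,0,0,0,-1]]]' >/dev/null; python3 -c "
from h import *
print(np.round(get_state()['joint_positions'],2)); to(54,86,60)"; done
```

```text
[-0.9   0.31  0.81  1.88 -0.25  1.08 -1.88]
t 10.68 board xy mm [-6.7 72.6] z 77.9 yaw-board -0.5588 tilt [-0.023 -0.006 -1.   ] F [-0.3  0.2 -0.2] w 0.007
units [ 1.12 -1.09  0.41]
[-0.77  0.28  0.66  1.88 -0.19  1.07 -1.06]
t 11.93 board xy mm [-6.6 72.6] z 78.1 yaw-board 0.3141 tilt [-0.022 -0.006 -1.   ] F [ 0.7 -0.4 -0.2] w 0.005
units [1.55 0.15 0.42]
```

```bash
python3 -m jog '[[[0,0,0,0,-1],[0,0,0,0,-1],[0,0,0,0,-1],[0,0,0,0,-1],[0,0,0,0,-1],[0,0,0,0,-1],[0,0,0,0,-1],[0,0,0,0,-1],[0,0,0,0,-1],[0,0,0,0,-1]]]' >/dev/null;  python3 -m jog '[[[0,0,0,0,-1],[0,0,0,0,-1],[0,0,0,0,-1],[0,0,0,0,-1],[0,0,0,0,-0.4],[0,0,0,0,0]]]' >/dev/null; python3 -c "
from h import *
print(np.round(get_state()['joint_positions'],2)); to(54,86,60)"
```

```text
[-0.62  0.25  0.48  1.87 -0.13  1.07  0.15]
t 13.93 board xy mm [-6.3 72.6] z 78.5 yaw-board 1.5657 tilt [-0.022 -0.006 -1.   ] F [-1.   0.2 -0.7] w 0.005
units [0.34 1.52 0.43]
```

```bash
python3 -m jog '[[[0,0.15,0.5,0,-0.06],[0,0.2,0.6,0,0],[0,0,0.4,0.3,0],[0,0,0,0.4,0],[0,0,0,0.5,0],[0,0,0,0.25,0],[0,0,0,0,0]]]' >/dev/null; python3 -c "
from h import *
to(54,71,17)
im,d=snap('top'); c=im[185:335,210:410]; c=cv2.resize(c,(800,600),interpolation=cv2.INTER_CUBIC); save('t2',np.clip(c*1.5,0,255).astype(np.uint8))
im,d=snap('wrist'); save('w4',im)"
```

```text
t 14.8 board xy mm [51.2 86.7] z 18.1 yaw-board 1.5712 tilt [-0.024 -0.007 -1.   ] F [-0.1 -0.7  0.7] w 0.006
units [-0.39  0.07  0.03]
```

View pics/w4.png

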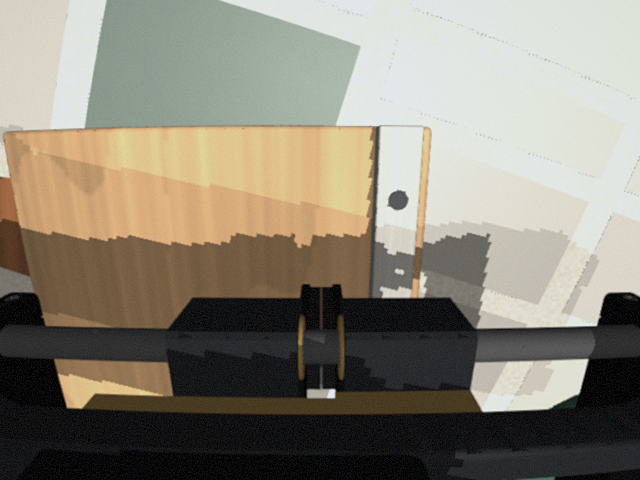

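The view looks away from the tile. The shut fingers are at columns 302–342, clear of the rail foot at column 372. I'll centre on the tile's end and push the first part.

```bash
python3 -m jog '[[[0,-0.1,0.12,0.03,0],[0,-0.2,0,0,0],[0,-0.2,0,0,0],[0,-0.2,0.01,0,0],[0,-0.2,0.01,0,0],[0,-0.2,0.01,0,0],[0,-0.2,0.01,0,0],[0,-0.2,0.01,0,0],[0,-0.2,0.01,0,0],[0,0,0,0,0]]]' >/dev/null; python3 -c "
from h import *
to(56,-70.5,17)
im,d=snap('top'); c=im[185:335,210:410]; c=cv2.resize(c,(800,600),interpolation=cv2.INTER_CUBIC); save('t3',np.clip(c*1.5,0,255).astype(np.uint8))"
```

```text
t 16.15 board xy mm [59.9 16.9] z 18.0 yaw-board 1.5698 tilt [-0.021 -0.007 -1.   ] F [-0.8  0.  -0. ] w 0.006
units [-2.18 -0.1   0.03]
```

View pics/t3.png

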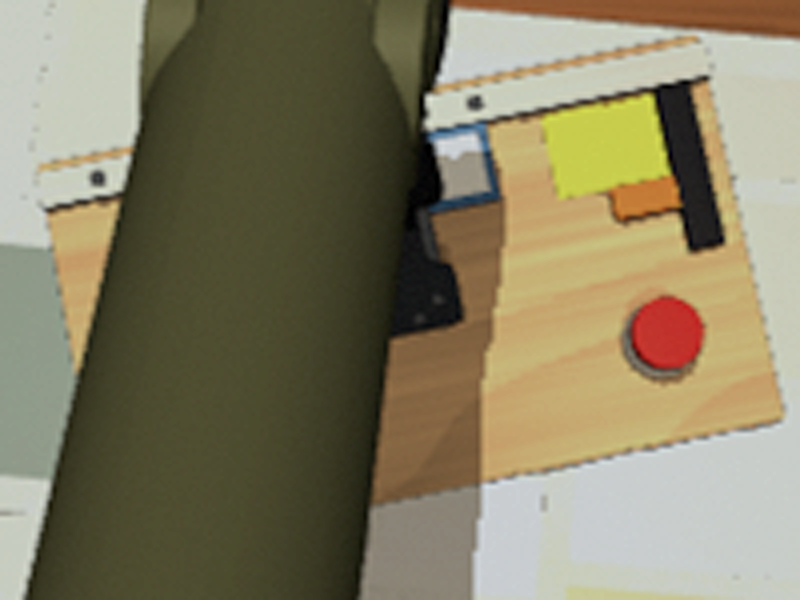

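The tile is still flush: its right end's corner at (487,125) lies on the rail foot line. The pusher has drifted to x = 60, so I'll back off a little, recentre and go on.

```bash
python3 -m jog '[[[0,0.12,0,0,0],[0,0,-0.15,0.03,0],[0,-0.1,0,0,0],[0,-0.2,0.005,0,0],[0,-0.2,0.005,0,0],[0,-0.2,0.005,0,0],[0,-0.2,0.005,0,0],[0,0,0,0,0]]]' >/dev/null; python3 -c "
from h import *
to(56,-70.5,17)
im,d=snap('top'); c=im[205:255,340:406]; c=cv2.resize(c,(792,600),interpolation=cv2.INTER_CUBIC); save('t4',np.clip(c*1.5,0,255).astype(np.uint8))"
```

```text
t 17.2 board xy mm [ 54.8 -14.4] z 17.1 yaw-board 1.5697 tilt [-0.021 -0.007 -1.   ] F [0.3 0.1 0.2] w 0.004
units [-1.4   0.03  0.  ]
```

View pics/t4.png

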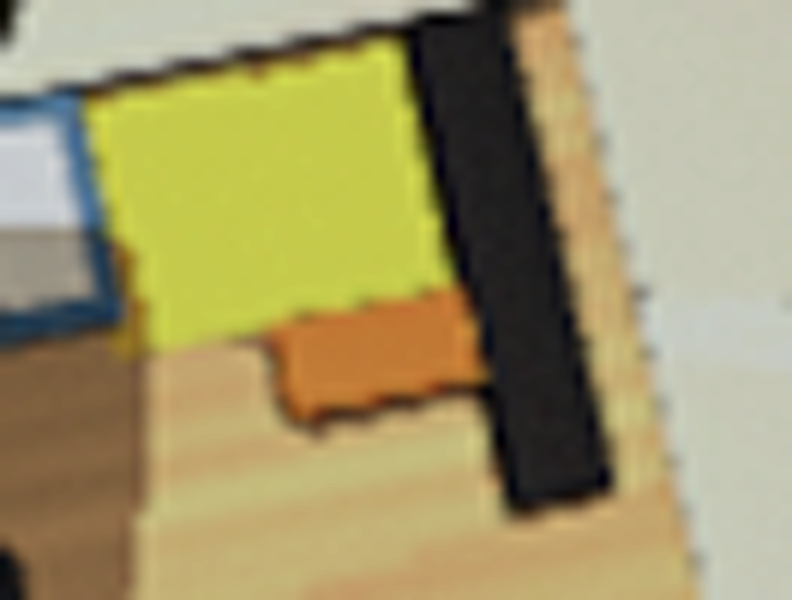

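The tile is flush against the rail and clear of the keeper: its front end runs from (80,100) to (118,320), and the keeper begins at (270,330). I'll carry on to just short of the stop.

```bash
python3 -m jog '[[[0,-0.2,0.005,0,0],[0,-0.2,0.005,0,0],[0,-0.2,0.005,0,0],[0,-0.2,0.005,0,0],[0,-0.2,0.005,0,0],[0,-0.15,0.005,0,0],[0,-0.07,0,0,0],[0,-0.05,0,0,0],[0,0,0,0,0]]]' >/dev/null; python3 -c "
from h import *
to(56,-70.5,17)"
```

```text
t 18.38 board xy mm [ 56.  -63.4] z 16.9 yaw-board 1.5716 tilt [-0.021 -0.006 -1.   ] F [ 0.2  0.5 -0.3] w 0.003
units [-0.18  0.   -0.  ]
```

```bash
python3 -m jog '[[[0,-0.06,0,0,0],[0,-0.05,0,0,0],[0,-0.04,0,0,0],[0,-0.04,0,0,0],[0,0,0,0,0]]]' >/dev/null; python3 -c "
from h import *
to(56,-70.5,17)"
```

```text
t 19.0 board xy mm [ 56.  -70.6] z 17.0 yaw-board 1.5717 tilt [-0.022 -0.006 -1.   ] F [-0.2  1.5 -0.6] w 0.005
units [ 0.  0. -0.]
```

```bash
python3 -m jog '[[[0,-0.04,0,0,0],[0,-0.04,0,0,0],[0,0,0,0,0]]]' >/dev/null; python3 -c "
from h import *
tcp()"; python3 -m jog '[[[0,-0.03,0,0,0],[0,-0.03,0,0,0],[0,0,0,0,0],[0,0,0,0,0]]]' >/dev/null; python3 -c "
from h import *
tcp()"
```

```text
t 19.38 board xy mm [ 56.  -70.7] z 16.9 yaw-board 1.5732 tilt [-0.024 -0.002 -1.   ] F [-2.6  6.1  3.5] w 0.007
t 19.88 board xy mm [ 56.  -70.8] z 16.9 yaw-board 1.5744 tilt [-0.025  0.001 -1.   ] F [-4.7  9.3  4.7] w 0.005
```

The tile met the stop at y = -70.7 (−70.5 expected), with about 10 N and no further travel. I'll retreat and check.

```bash
python3 -m jog '[[[0,0.1,0,0,0],[0,0.3,0,0,0],[0,0.5,-0.2,-0.6,0],[0,0.7,-0.3,-1,0],[0,0.5,0,-0.5,0],[0,0,0,0,0]]]' >/dev/null; python3 -c "
from h import *
tcp()
im,d=snap('top'); c=im[200:250,335:401]; c=cv2.resize(c,(792,600),interpolation=cv2.INTER_CUBIC); save('t5',np.clip(c*1.5,0,255).astype(np.uint8))"
```

```text
t 20.62 board xy mm [39.3  9.1] z 103.0 yaw-board 1.5746 tilt [-0.018 -0.005 -1.   ] F [-0.5 -0.8 -0.2] w 0.003
```

View pics/t5.png

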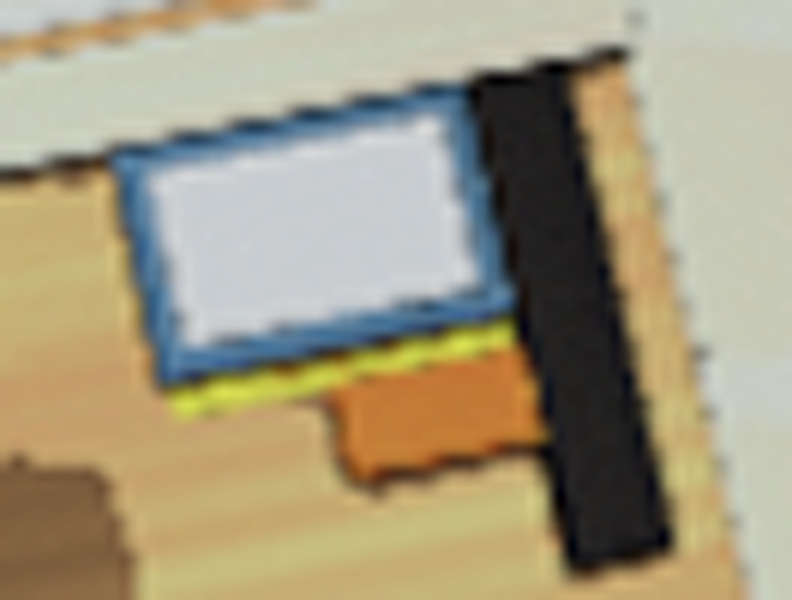

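The tile sits snug. Its top edge, (115,160) to (465,85), lies along the rail. Its right end, (465,90) to (510,305), lies along the black stop. The yellow strip beside the keeper is even, at about 5–6 mm.

```bash
python3 -c "
from h import *
print(job.close_job())"
```

```text
the job is handed in; nothing more can be done
None
```

I pushed the tile flush to the rail and slid it along the rail into the corner pocket. It looks home against both the rail and the end stop, and I handed the job in at about 20.7 s. The close gave no verdict.

**What I did**
- I pushed the tile square and flush with two spread fingertips, at about 14 N and roughly 140 mm short of its pocket place.
- I then slid it with the shut fingers against its +y end, checking twice on the way that it was still flush.
- It met the stop at tool y = -70.7 mm (-70.5 mm expected). At about 10 N it moved no further.

**Last checks:** The final top view shows no gap at the rail or the stop, and an even 5–6 mm strip beside the keeper (6 mm expected). I judged this by eye and did not fit the final pose numerically. I saw no contact with the jar or the other bystanders, but I did not re-measure where they stand.

**What failed or disagreed**
- **Turn:** My first 90° turn ran joint 7 to its limit, 8° short, so I went the other way round. That left the tool tilted by about 1.3°.
- **Drift:** The pusher drifted about 4 mm towards the rail in the first part of the slide, so I recentred it.
- **Board fit:** The wrist-view fit of the board had residuals up to 6 mm, but it agreed with the top view to within about 2 mm.

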